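# Hang the isolator key in the lockout cabinet

### The job

The battery pack is isolated: draw the orange-handled isolator key straight up out of its grey socket, pass it blade first through the narrow opening in the roof of the red lockout cabinet, and hang it by its eye on the sprung hook inside, behind the hook's upturned tip. Lower it until the hook bears it before you let go: do not let it drop. Do not touch the cabinet itself with the key or the gripper, feel for the hook gently (nobody has measured its height, and it must not be loaded hard), and leave the other things on the bench where they are.

Things in the scene. Friction and masses are not known exactly. Their poses are not given: they have to be found in the camera images.
- cabinet: Red sheet-steel lockout cabinet, fixed to the bench, 120 (x) x 130 (y) x 150 (z) mm, walls, floor and roof 4 mm; origin at the centre of its underside; its front, with a clear window, looks to its own -x. The only way in is a rectangular opening in the roof, edged black: own x from -42 to +26 mm, own y from -23 to +23 mm. Nothing else is inside but the hook rail.
- hook_rail: Rail with a sprung hook, inside the cabinet; origin and axes coincide with the cabinet's. The hook: an 8 mm round bar at y = 0 pointing level to -x, straight from the carriage (x = +30 mm) to x = 0; tip turned up 6 mm, frontmost at x = -8 mm, 14 mm tall in all (from 4 mm below to 10 mm above the bar's axis). Bar's axis 100 to 130 mm above the origin, different each time, not reported.
- hook_mid (a point): Mark on the rail's frame at x = 0, y = 0, z = 115 mm: middle of the hook's height range, not the hook itself. Pushed at its tip the hook gives way to +x by up to 12 mm (1 N to start, then 0.5 N per mm, then a hard stop) and springs back; loaded downwards it sinks 0.4 mm per N, to a hard stop at 3 mm. A blade held lightly against the tip and slid down lets it spring into the eye.
- socket: Grey isolator socket block fixed to the bench, 70 (x) x 80 (y) x 45 (z) mm, origin at the centre of its underside; a slot 35 mm deep in its top holds the key's blade with about 1 mm of play on each side.
- key: Isolator key, 120 to 195 g, 184 mm tall, at first upright in the socket; origin at the centre of the blade's lower end, z up along the key, x across its thickness, alike front and back. Steel blade 6 mm thick (x), 30 mm wide (y), z 0 to 96 mm, with an eye; neck 6 x 20 mm up to z = 136 mm; orange handle 14 mm thick (x), 34 mm wide (y), z 136 to 184 mm.
- key_eye (a point): Centre of the key's eye, 76 mm above the key's origin. The eye runs through the blade along x, 16 mm wide (y) and 20 mm tall (z 66 to 86 mm). The key balances below it, so it hangs upright.
- key_grip (a point): Middle of the orange handle, 161 mm above the key's origin: where to grip it, across its 14 mm thickness (key x).
- flux_bottle: White bottle with a red nozzle, 34 mm wide, 98 mm tall, origin under its middle; leave it alone.
- tape_amber: Amber tape roll lying flat, 60 mm across, 12 mm high; leave it alone.
- busbar: Pale copper bar 18 x 85 x 9 mm lying flat; leave it alone.
- tape_blue: Blue tape roll lying flat, 72 mm across, 19 mm high; leave it alone.
Not all that is in view belongs to the job. There is more than one size of the socket; the one meant has the size given above.

How it is judged:
By the outcome, as a careful person would: the job done as asked, in the order asked, and still so for the second after the job is handed in, with the robot touching nothing.
It also fails if it takes over 72 s, if anything falls off the work surface, if the arm or the gripper's body presses on something with over 40 N, if the wrist force passes 120 N, or if a joint passes its speed limit or range.

### The arm

A 6-joint arm with a two-finger parallel gripper is mounted at the origin on a cart in front of the work surface, level with it; the furniture and walls round the work are solid. World frame = base frame: x ahead of the robot, y to its left, z up, the work surface at z = 0. Lengths are in m, angles in rad, forces in N, time in s.
With the tool pointing down it reaches from about 0.3 to 0.875 m from the base axis. Payload 6.4 kg.
Tool frame: the origin (TCP) lies at the very end of the fingers, on their centre line; the grasp point (between the pads) lies 19 mm behind it; z points along the fingers, y is the line along which they close (so a half turn about z gives the same grasp; the last joint's range is limited). The gripper opens to 85 mm and grips with 20 to 120 N. Pads are 22 mm wide; open, the fingers measure 114 mm over their backs; the gripper's body (76 mm by 85 mm) begins 54 mm behind the grasp point. The pads swing forward as they close: fully open they stand 13 mm farther back than shut.
Start: joints at [-1.348, 0.181, 1.607, -0, 1.354, -0.206], TCP at [0.239, -0.523, 0.231] pointing down, gripper open.
Joint ranges: [-2.99, 2.99], [-0.89, 2.07], [0.3, 2.58], [-1.14, 4.28], [0, 2.63], [-3.12, 3.12]. Speed limits (rad/s): [2.57, 2.57, 3.01, 3.14, 3.14, 3.14].

### API

Orientations are given as a unit quaternion [w, x, y, z].
In Python, from bench import ctrl gives the robot as it stands.
- The arm moves only by the tool jog_arm, never from a script. Its argument "series" is a list that holds one entry, the list of rows, each a list of 7 numbers: the shift along the tool's x, y, z in mm, then the turn, a rotation vector about the tool's x, y, z in rad, then the finger opening in mm, from 0 to 85.4. In form: [[[tx, ty, tz, rx, ry, rz, gripper], ...]]. A call has exactly 10 rows; each row shifts and turns the commanded pose from where the row before left it, along the tool's axes as they then stand; what a row does not reach is not made up. A row lasts 1/10 s, in which the tool goes at most 50 mm and 8.59 degrees, less where a joint would pass 70% of its speed; a pose out of reach is approached as far as the arm can. A call with a gripper value outside its range is refused whole. The fingers move at their own pace and stop on an object; the grip force is fixed at half the most. Time passes only in rows, so rows that do not move let the fingers close, or fill a call up. It gives the time, the measured TCP pose, the force, the opening and the grip force at its end, in the units of the state.
- ctrl.get_obs(): the state, without advancing time (a new reading comes with each control period).
- ctrl.camera(name): name is "side" or "top" or "wrist"; returns a dict with "frame" (384x512x3 uint8, blue, green, red), "z_map" (384x512 float32, m along the optical axis (not along the pixel's ray), 0 where there is no reading), "fx", "fy", "cx", "cy" (pixels), "xyz" and "rotation" of the camera in the world. Camera axes: x right, y down, z forward; pixel columns grow to the right and rows downward; lengths in m; the calibration is good to about 2 mm. A picture is of the moment at which its call begins.
- ctrl.hand_in(): hands the job in; it is judged then, once.
The state is a dict: "time_s": time; "q": joint angles; "dq": joint speeds; "joint_efforts": joint torques, N m; "eef_pos": TCP position; "eef_rot": TCP orientation; "wrist_force": force on the tool from outside, world axes, zero at the start; "torque": the same for the moment, N m; "opening": opening from 0.0 (shut) to 1.0 (fully open); "grasp_force": force on a finger pad.
Only numpy, scipy, OpenCV 4.12 (cv2) and the standard library are available. Lean on these libraries where they do the work, as an engineer would, in place of code of your own. Each camera call takes 0.05 s, during which the arm holds its last target. There are 200 camera calls.

## Working session

There is one attempt and no reset: what is moved stays moved. The work goes in short steps, Python scripts to look and compute and a tool call to move; the robot and the scene stay as the last step left them, time stands still between calls to the robot, and variables do not carry over. Pictures are saved under pics/ and viewed, at most 10 in all, crops included, and the job is handed in when it is done.

Besides the shell and the picture viewer there is one more tool, called after ">>>" as a command line: name --argument value ..., lists and objects as JSON in quotes. jog_arm: Moves the arm, as the interface text tells. Its arguments: {"type":"object","properties":{"series":{"type":"array"}},"required":["series"]}

```bash
mkdir -p pics; ls; cat > h.py <<'E'
import numpy as np, cv2
from bench import ctrl
def grab(n,name=None):
    c=ctrl.camera(n)
    np.savez('pics/%s.npz'%(name or n),**c)
    cv2.imwrite('pics/%s.png'%(name or n),c['frame'])
    return c
def R(c):
    r=np.array(c['rotation'],float)
    if r.shape==(4,):
        from scipy.spatial.transform import Rotation as Q
        return Q.from_quat(r[[1,2,3,0]]).as_matrix()
    return r
def load(n): return dict(np.load('pics/%s.npz'%n))
def ray(c,u,v):
    return R(c)@np.array([(u-c['cx'])/c['fx'],(v-c['cy'])/c['fy'],1.])
def plane(c,u,v,z):
    d=ray(c,u,v);o=np.array(c['xyz']);return o+d*(z-o[2])/d[2]
def cloud(c):
    v,u=np.mgrid[0:384,0:512];z=c['z_map']
    p=np.stack([(u-c['cx'])/c['fx']*z,(v-c['cy'])/c['fy']*z,z],-1)
    return p@R(c).T+np.array(c['xyz'])
def proj(c,p):
    q=R(c).T@(np.array(p)-np.array(c['xyz']));return c['fx']*q[0]/q[2]+c['cx'],c['fy']*q[1]/q[2]+c['cy']
E
python3 - <<'E'
from h import *
a=grab('side');b=grab('top');w=grab('wrist')
for c in(a,b,w): print(c['xyz'],c['rotation'],c['fx'],c['fy'],c['cx'],c['cy'])
o=ctrl.get_obs();print(o)
cv2.imwrite('pics/m.png',cv2.resize(np.hstack([a['frame'],b['frame']]),(800,300)))
E
```

```text
pics
[0.42697751 0.91461482 0.45373308] [ 0.02742163 -0.0238864   0.8197278  -0.57159761] 377.60893500439494 377.60893500439494 258.70427438098886 195.0805490258982
[0.33882951 0.05470511 1.08973716] [-0.06091367  0.71456562 -0.69449591  0.05797348] 391.8723332289255 391.8723332289255 258.1267118132594 193.2333532789031
[ 0.31055862 -0.48944096  0.37386287] [ 0.12960545  0.83121993 -0.5339611  -0.08462501] 283.0485722622526 283.0485722622526 248.6464920600765 197.3076673082124
{'time_s': 0.15, 'q': array([-1.34829380e+00,  1.81354143e-01,  1.60776649e+00,  2.12091026e-05,
        1.35380213e+00, -2.06324088e-01]), 'dq': array([ 0.0007017 , -0.00153077, -0.00247482, -0.00096599,  0.00030051,
        0.00106103]), 'joint_efforts': array([ 1.00144523e-03, -4.45262110e+01, -3.51694715e+01, -2.14784645e-04,
        5.80376509e-03, -9.35324351e-06]), 'eef_pos': array([ 0.23900311, -0.52251809,  0.23060596]), 'eef_rot': array([-6.65118860e-04,  9.77101667e-01,  2.12771921e-01,  4.97427281e-06]), 'wrist_force': array([-0.23121761,  0.21903517,  0.10774308]), 'torque': array([-0.00909711,  0.00073676, -0.01648897]), 'grasp_force': 0.0, 'opening': 1.0029854709275736}
```

View pics/side.png

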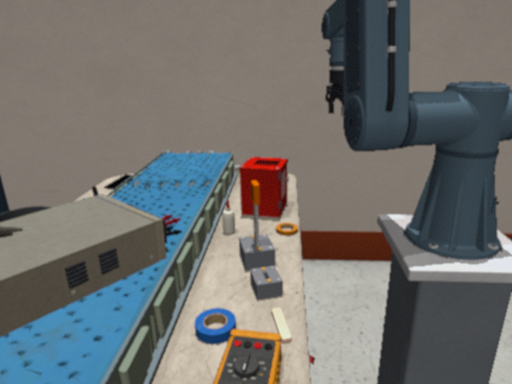

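View pics/top.png

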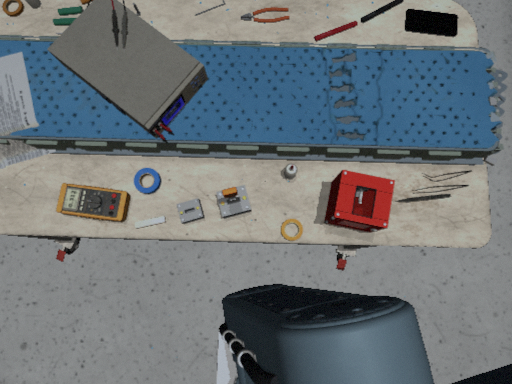

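The side view shows the key at (256,195) in the farther socket (257,252), with the cabinet at (265,185). In the top view the cabinet is at (360,202), the key handle at (230,193) and the socket at (233,203).

```bash
python3 - <<'E'
from h import *
t=load('top');s=load('side')
for n,c in(('top',t),('side',s)):
    P=cloud(c);hsv=cv2.cvtColor(c['frame'],cv2.COLOR_BGR2HSV)
    H,S,V=[hsv[...,i].astype(int) for i in range(3)]
    x,y,z=[P[...,i] for i in range(3)]
    ok=(c['z_map']>0)&(x>.3)&(x<.75)
    red=ok&((H<6)|(H>174))&(S>150)&(z>.02)&(z<.2)
    org=ok&(H>8)&(H<20)&(S>150)&(z>.1)&(z<.25)
    gry=ok&(S<60)&(z>.02)&(z<.08)
    for nm,m in(('red',red),('org',org),('gry',gry)):
        k,l,st,_=cv2.connectedComponentsWithStats(m.astype(np.uint8))
        for i in range(1,k):
            if st[i,4]>15:
                q=P[l==i];print(n,nm,st[i],np.percentile(q,[2,50,98],axis=0).round(3).tolist())
    if n=='top':
        roof=(red&(z>.14)).astype(np.uint8)
        cs,_=cv2.findContours(roof,cv2.RETR_CCOMP,cv2.CHAIN_APPROX_NONE)
        for k in cs:
            if len(k)>20:
                w=np.array([plane(c,u,v,.15)[:2] for u,v in k[:,0]],np.float32);print(cv2.minAreaRect(w))
    f=c['frame']
    a=f[165:240,210:400] if n=='top' else f[145:305,205:305]
    cv2.imwrite('pics/z%s.png'%n,cv2.resize(a,None,fx=4 if n=='top' else 3.6,fy=4 if n=='top' else 3.6,interpolation=cv2.INTER_CUBIC))
E
```

```text
top red [160 124  11   8  31] [[0.641, 0.279, 0.153], [0.65, 0.292, 0.179], [0.661, 0.304, 0.184]]
top red [155 130  10  10  28] [[0.62, 0.292, 0.168], [0.631, 0.305, 0.178], [0.645, 0.316, 0.181]]
top red [ 326  170   68   62 2412] [[0.428, -0.259, 0.033], [0.493, -0.179, 0.15], [0.555, -0.126, 0.153]]
top org [223 187  14  10  96] [[0.485, 0.113, 0.166], [0.492, 0.128, 0.193], [0.502, 0.142, 0.196]]
top gry [   0  139  499   28 3691] [[0.592, -0.575, 0.023], [0.628, 0.253, 0.05], [0.641, 0.768, 0.08]]
top gry [285 164  13  14 140] [[0.567, -0.042, 0.026], [0.577, -0.024, 0.058], [0.597, -0.01, 0.071]]
top gry [217 185  35  33 613] [[0.455, 0.085, 0.028], [0.485, 0.12, 0.045], [0.532, 0.168, 0.072]]
top gry [  62  187   58   30 1235] [[0.449, 0.443, 0.037], [0.482, 0.515, 0.041], [0.516, 0.584, 0.054]]
top gry [177 198  27  26 430] [[0.436, 0.214, 0.024], [0.466, 0.246, 0.034], [0.495, 0.277, 0.038]]
((0.4923906922340393, -0.19543638825416565), (0.12892811000347137, 0.12106149643659592), 79.5522232055664)
((0.48657944798469543, -0.19511160254478455), (0.05261926352977753, 0.07563302
[... 670 characters left out ...]
9  10  26 205] [[0.486, -0.135, 0.109], [0.495, 0.144, 0.173], [0.524, 0.148, 0.194]]
side gry [232 125  77  11 802] [[0.31, -1.294, 0.021], [0.523, -1.28, 0.05], [0.741, -1.268, 0.079]]
side gry [ 110  162  130  222 3357] [[0.628, -0.399, 0.024], [0.629, 0.37, 0.057], [0.642, 0.556, 0.079]]
side gry [222 208  13  20 213] [[0.568, -0.027, 0.021], [0.582, -0.011, 0.044], [0.6, -0.005, 0.068]]
side gry [239 227  36  36 822] [[0.455, 0.093, 0.021], [0.494, 0.152, 0.044], [0.535, 0.177, 0.073]]
side gry [250 266  33  26 591] [[0.436, 0.219, 0.021], [0.467, 0.26, 0.034], [0.498, 0.284, 0.036]]
side gry [ 219  337   55   47 1858] [[0.448, 0.443, 0.039], [0.48, 0.498, 0.041], [0.512, 0.527, 0.055]]
```

View pics/ztop.png

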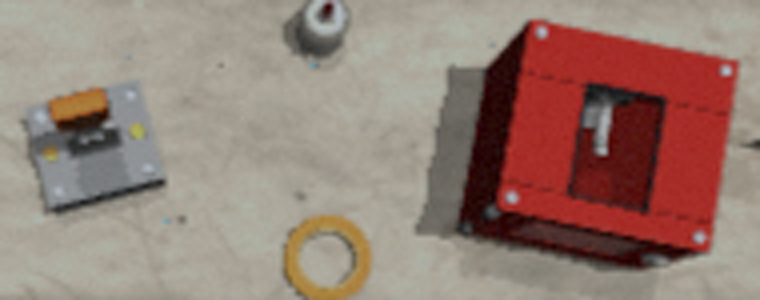

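>>> jog_arm --series '[[[36, -19.5, -8, 0, 0, 0, 85], [36, -19.5, -8, 0, 0, 0, 85], [36, -19.5, -8, 0, 0, 0, 85], [36, -19.5, -8, 0, 0, 0, 85], [36, -19.5, -8, 0, 0, 0, 85], [36, -19.5, -8, 0, 0, 0, 85], [36, -19.5, 0, 0, 0, 0, 85], [36, -19.5, 0, 0, 0, 0, 85], [36, -19.5, 0, 0, 0, 0, 85], [36, -19.5, 0, 0, 0, 0, 85]]]'

```text
time_s: 1.15
eef_pos: [0.4861, -0.1943, 0.2792]
eef_rot: [-0.0, 0.977, 0.213, -0.0]
wrist_force: [-0.3, -0.8, 0.3]
opening: 0.994
grasp_force: 0.0
```

>>> jog_arm --series '[[[0, 0, 0, 0, 0, -0.12, 85], [0, 0, 0, 0, 0, -0.12, 85], [0, 0, 0, 0, 0, -0.12, 85], [0, 0, 0, 0, 0, -0.12, 85], [0, 0, 0, 0, 0, -0.12, 85], [0, 0, 0, 0, 0, -0.12, 85], [0, 0, 0, 0, 0, -0.12, 85], [0, 0, 0, 0, 0, -0.12, 85], [0, 0, 0, 0, 0, 0, 85], [0, 0, 0, 0, 0, 0, 85]]]'

```text
time_s: 2.15
eef_pos: [0.4853, -0.1958, 0.2791]
eef_rot: [-0.0, 0.769, 0.639, -0.0]
wrist_force: [0.0, -0.3, 0.3]
opening: 0.996
grasp_force: 0.0
```

```bash
python3 - <<'E'
from h import *
c=grab('wrist','w1');o=ctrl.get_obs();print(o['eef_pos'],o['eef_rot'],o['time_s'])
cv2.imwrite('pics/w1z.png',cv2.resize(c['frame'],(768,576)))
E
```

```text
[ 0.4853159  -0.19586614  0.27913347] [-1.67264706e-04  7.69369977e-01  6.38803420e-01 -4.20702971e-05] 2.2
```

View pics/w1z.png

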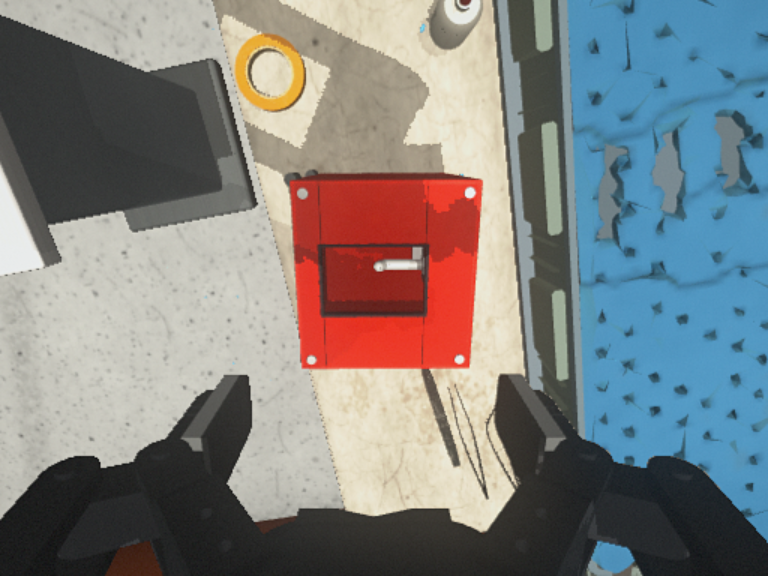

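The wrist view shows the roof opening at about (320–428, 245–316), with the white hook inside from (380,267) to (425,262). Next I measure the roof, opening and hook.

```bash
python3 - <<'E'
from h import *
c=load('w1');P=cloud(c);x,y,z=[P[...,i] for i in range(3)]
hsv=cv2.cvtColor(c['frame'],cv2.COLOR_BGR2HSV);H,S,V=[hsv[...,i].astype(int) for i in range(3)]
reg=np.zeros((384,512),bool);reg[110:255,190:325]=1
roof=reg&(z>.135)&(z<.17)
print('roof z',np.percentile(z[roof&(S>150)],[5,50,95]))
roof=cv2.morphologyEx(roof.astype(np.uint8),cv2.MORPH_CLOSE,np.ones((3,3)))
cs,_=cv2.findContours(roof,cv2.RETR_CCOMP,cv2.CHAIN_APPROX_NONE)
for k in cs:
    if len(k)>40:
        w=np.array([plane(c,u,v,.15)[:2] for u,v in k[:,0]],np.float32);print('roof',cv2.minAreaRect(w))
hole=reg&(z<.14)&(x>.42)&(z>.02);hole[:160]=0;hole[215:]=0
hk=reg&(S<70)&(V>90)&(z<.14)&(z>.08)
n,l,st,ce=cv2.connectedComponentsWithStats(hk.astype(np.uint8))
for i in range(1,n):
    if st[i,4]>10:
        print(st[i],ce[i]);q=P[l==i];print(q.mean(0),np.percentile(q,[2,50,98],axis=0).round(4).tolist())
np.set_printoptions(linewidth=220)
print((z[170:186,246:288:2]*1000).round().astype(int))
E
```

```text
roof z [0.14961824 0.15078777 0.15191361]
roof ((0.4927155673503876, -0.19226092100143433), (0.13389283418655396, 0.12220196425914764), 79.62162017822266)
roof ((0.4856719374656677, -0.19289706647396088), (0.04556354880332947, 0.06893722712993622), 79.39830780029297)
[249 165  34  18 240] [266.85   176.0125]
[ 0.50625438 -0.19613502  0.10748832] [[0.4873, -0.2026, 0.1003], [0.5065, -0.196, 0.1071], [0.5237, -0.1908, 0.1131]]
[[  5   3   5   3   5   4   4   4   4   4   3   6   5   6   7  10  11  12 108 152 150]
 [  5   6   5   5   6   4   5   5   4   5   5   5   6   6   7  11  12  11 108 152 152]
 [  4   5   4   5   4   4   5   6   5   5   5   6   5   5   7  10  10  11 111 152 149]
 [  4   6   5   6 106 104 105 422 105 104 105 103 104 105 105 105 106 104 111 151 151]
 [  5   3   6 111 108 107 106 106 107 106 106 107 106 107 105 106 106 106 111 152 150]
 [  6   4 112 111 112 108 106 107 107 106 108 107 107 106 107 106 108 106 111 151 150]
 [  4   5 111 113 113 110 107 107 107 107 107 108 107 107 107 108 106 107 111 151 152]
 [  5   4 113 112 112 110 109 108 108 107 107 108 107 107 109 107 107 108 110 150 151]
 [  5   6 113 112 113 111 107 107 107 107 108 107 108 107 107 107 108 108 110 152 151]
 [  5   4 112 114 113 110 105 107 105 107 107 106 106 107 106 106 106 106 110 152 150]
 [  6   5 112 113 112   7   4   6   5   5   5   4   5   5   4   5   5  98 110 152 150]
 [  5   6   5   5   4   4   5   3   4   4   4   5   5   6   4   5   4   5 110 152 151]
 [  5   5   6   5   4   4   5   4   5   5   5   5   6   4   5   4   5   5 111 152 152]
 [  5   5   6   4   3   5   4   5   4   5   5   5   4   4   6   5   5   5 110 152 150]
 [  6   5   4   6   5   5   3   4   3   4   4   5   4   5   5   4   4   5 112 151 151]
 [  4   5   5   5   5   6   5   6   5   5   5   3   5   4   6   5   5   3 112 153 151]]
```

>>> jog_arm --series '[[[32, -5.3, -1, 0, 0, 0, 85], [32, -5.3, -1, 0, 0, 0, 85], [32, -5.3, -1, 0, 0, 0, 85], [32, -5.3, -1, 0, 0, 0, 85], [32, -5.3, -1, 0, 0, 0, 85], [32, -5.3, -1, 0, 0, 0, 85], [32, -5.3, 0, 0, 0, 0, 85], [32, -5.3, 0, 0, 0, 0, 85], [32, -5.3, 0, 0, 0, 0, 85], [32, -5.3, 0, 0, 0, 0, 85]]]'

```text
time_s: 3.2
eef_pos: [0.491, 0.1297, 0.2854]
eef_rot: [0.0, 0.769, 0.639, 0.0]
wrist_force: [0.1, -0.3, -0.4]
opening: 0.996
grasp_force: 0.0
```

>>> jog_arm --series '[[[0, 0, 0, 0, 0, -0.13, 85], [0, 0, 0, 0, 0, -0.13, 85], [0, 0, 0, 0, 0, -0.13, 85], [0, 0, 0, 0, 0, 0, 85], [0, 0, 0, 0, 0, 0, 85], [0, 0, 0, 0, 0, 0, 85], [0, 0, 0, 0, 0, 0, 85], [0, 0, 0, 0, 0, 0, 85], [0, 0, 0, 0, 0, 0, 85], [0, 0, 0, 0, 0, 0, 85]]]'

```text
time_s: 4.2
eef_pos: [0.4912, 0.1284, 0.2853]
eef_rot: [-0.0, 0.63, 0.777, 0.0]
wrist_force: [-0.4, -0.6, 0.2]
opening: 1.002
grasp_force: 0.0
```

```bash
python3 - <<'E'
from h import *
c=grab('wrist','w2');o=ctrl.get_obs();print(o['eef_pos'],o['eef_rot'],o['time_s'])
P=cloud(c);x,y,z=[P[...,i] for i in range(3)]
hsv=cv2.cvtColor(c['frame'],cv2.COLOR_BGR2HSV);H,S,V=[hsv[...,i].astype(int) for i in range(3)]
def rect(nm,m,h):
    n,l,st,_=cv2.connectedComponentsWithStats(m.astype(np.uint8))
    if n<2: print(nm,'none');return
    i=1+np.argmax(st[1:,4]);k=(l==i).astype(np.uint8)
    zz=np.median(P[l==i][:,2]);h=h or zz
    cs,_=cv2.findContours(k,cv2.RETR_EXTERNAL,cv2.CHAIN_APPROX_NONE)
    w=np.array([plane(c,u,v,h)[:2] for u,v in cs[0][:,0]],np.float32)
    print(nm,st[i],zz,cv2.minAreaRect(w))
rect('handle top',(H>5)&(H<22)&(S>130)&(z>.188)&(z<.205),0)
near=(abs(x-.49)<.08)&(abs(y-.125)<.08)
sk=near&(z>.038)&(z<.052)
rect('socket',sk,0)
rect('smallsock',(z>.027)&(z<.042)&(abs(y-.25)<.06)&(abs(x-.465)<.06),0)
cv2.imwrite('pics/w2z.png',cv2.resize(c['frame'],(768,576)))
E
```

```text
[0.49123698 0.1283737  0.2852877 ] [-1.78684505e-06  6.30006563e-01  7.76589808e-01  2.19880353e-05] 4.25
handle top [245 179  17  38 548] 0.19452712932569388 ((0.49480772018432617, 0.1323247104883194), (0.013117083348333836, 0.033937353640794754), 15.32295036315918)
socket [ 224  134   55   62 2480] 0.04580453257883163 ((0.49466341733932495, 0.13106206059455872), (0.06993554532527924, 0.0809168741106987), 16.30327033996582)
smallsock [ 226   41   46   57 2050] 0.035105173235785686 ((0.46645471453666687, 0.24942147731781006), (0.05313214659690857, 0.061056919395923615), 17.985597610473633)
```

View pics/w2z.png

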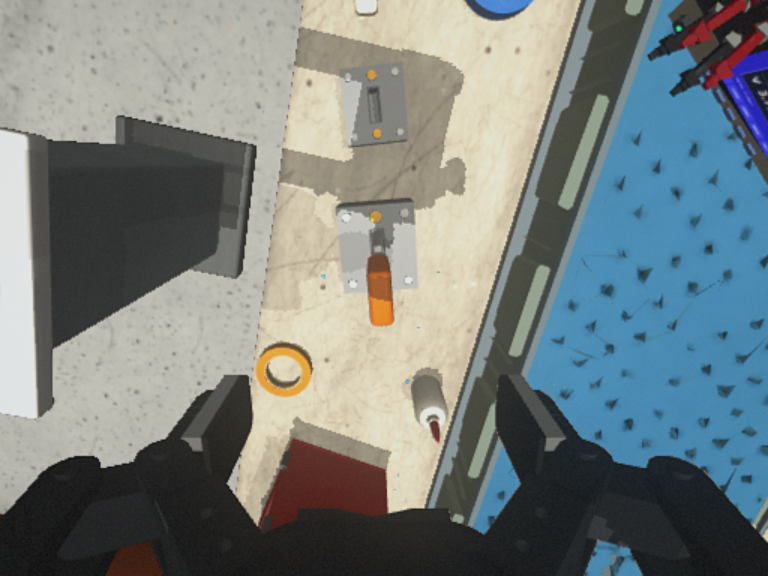

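The grey 70×81 mm socket is at (377,245) with the orange handle over it; the small 53×61 mm socket at (375,105) is the decoy. The handle is at (0.4948, 0.132), yaw 16°, top at 0.194 m.

>>> jog_arm --series '[[[0, 0, 0, 0, 0, -0.072, 85], [2.3, 4.3, 0, 0, 0, 0, 85], [0, 0, 15, 0, 0, 0, 85], [0, 0, 20, 0, 0, 0, 85], [0, 0, 20, 0, 0, 0, 85], [0, 0, 20, 0, 0, 0, 85], [0, 0, 20, 0, 0, 0, 85], [0, 0, 20, 0, 0, 0, 85], [0, 0, 12, 0, 0, 0, 85], [0, 0, 6, 0, 0, 0, 85]]]'

```text
time_s: 5.25
eef_pos: [0.4942, 0.1319, 0.1511]
eef_rot: [-0.001, 0.602, 0.799, -0.001]
wrist_force: [0.2, -0.1, 1.3]
opening: 0.993
grasp_force: 0.0
```

```bash
python3 - <<'E'
from h import *
c=grab('wrist','w3');o=ctrl.get_obs();print(o['eef_pos'],o['eef_rot'],o['time_s'])
P=cloud(c);x,y,z=[P[...,i] for i in range(3)]
hsv=cv2.cvtColor(c['frame'],cv2.COLOR_BGR2HSV);H,S,V=[hsv[...,i].astype(int) for i in range(3)]
m=((H>5)&(H<22)&(S>130)&(z>.188)&(z<.205)).astype(np.uint8)
cs,_=cv2.findContours(m,cv2.RETR_EXTERNAL,cv2.CHAIN_APPROX_NONE)
k=max(cs,key=len);print(np.median(z[m>0]),len(k),cv2.minAreaRect(np.array([plane(c,u,v,.194)[:2] for u,v in k[:,0]],np.float32)))
E
```

```text
[0.49412    0.13184112 0.15084929] [-8.02666141e-04  6.01815294e-01  7.98634656e-01 -6.27546994e-04] 5.3
0.1943896496842369 192 ((0.49458396434783936, 0.13336730003356934), (0.013261433690786362, 0.0359850712120533), 16.3366641998291)
```

>>> jog_arm --series '[[[0, 0.5, 0, 0, 0, 0, 40], [0, 0, 0, 0, 0, 0, 20], [0, 0, 0, 0, 0, 0, 10], [0, 0, 0, 0, 0, 0, 0], [0, 0, 0, 0, 0, 0, 0], [0, 0, 0, 0, 0, 0, 0], [0, 0, 0, 0, 0, 0, 0], [0, 0, 0, 0, 0, 0, 0], [0, 0, 0, 0, 0, 0, 0], [0, 0, 0, 0, 0, 0, 0]]]'

```text
time_s: 6.3
eef_pos: [0.4954, 0.1319, 0.1528]
eef_rot: [0.0, 0.602, 0.799, 0.0]
wrist_force: [-0.9, -0.8, 5.3]
opening: 0.159
grasp_force: 58.8
```

>>> jog_arm --series '[[[0, 0, -2, 0, 0, 0, 0], [0, 0, -4, 0, 0, 0, 0], [0, 0, -5, 0, 0, 0, 0], [0, 0, -5, 0, 0, 0, 0], [0, 0, -5, 0, 0, 0, 0], [0, 0, -5, 0, 0, 0, 0], [0, 0, -5, 0, 0, 0, 0], [0, 0, -6, 0, 0, 0, 0], [0, 0, -8, 0, 0, 0, 0], [0, 0, -10, 0, 0, 0, 0]]]'

```text
time_s: 7.3
eef_pos: [0.495, 0.1319, 0.2078]
eef_rot: [-0.0, 0.602, 0.799, -0.0]
wrist_force: [0.6, -0.2, -2.0]
opening: 0.151
grasp_force: 58.4
```

>>> jog_arm --series '[[[0, 0, -10, 0, 0, 0, 0], [0, 0, -15, 0, 0, 0, 0], [0, 0, -20, 0, 0, 0, 0], [0, 0, -20, 0, 0, 0, 0], [0, 0, -20, 0, 0, 0, 0], [0, 0, -15, 0, 0, 0, 0], [0, 0, -10, 0, 0, 0, 0], [0, 0, -5, 0, 0, 0, 0], [0, 0, 0, 0, 0, 0, 0], [0, 0, 0, 0, 0, 0, 0]]]'

```text
time_s: 8.3
eef_pos: [0.4948, 0.1319, 0.3214]
eef_rot: [-0.001, 0.602, 0.799, -0.0]
wrist_force: [-0.3, 0.9, -1.3]
opening: 0.155
grasp_force: 58.4
```

```bash
python3 - <<'E'
from h import *
c=grab('wrist','w4');s=grab('side','s4');o=ctrl.get_obs();print(o['eef_pos'],o['eef_rot'],o['time_s'],o['wrist_force'])
a=cv2.resize(c['frame'],(512,384));b=cv2.resize(s['frame'][60:260,180:340],(307,384))
cv2.imwrite('pics/m4.png',np.hstack([a,b])[:,:800])
E
```

```text
[0.49473842 0.13189288 0.32122088] [-7.46007843e-04  6.01535092e-01  7.98845808e-01 -5.92581111e-04] 8.4 [ 0.11158876  0.43604453 -0.70562102]
```

View pics/m4.png

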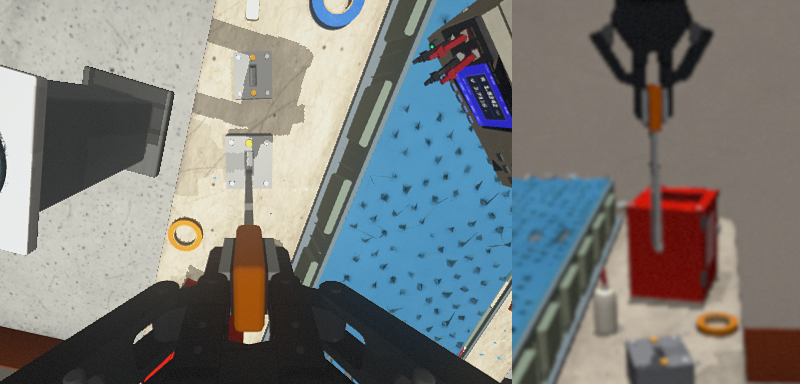

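The key is out and held upright. Next I measure how it sits in the tool frame (tilt, height, lateral offset).

```bash
cat >> h.py <<'E'
from scipy.spatial.transform import Rotation as Q
def tool(o,P):
    r=Q.from_quat(np.array(o['eef_rot'])[[1,2,3,0]]).as_matrix()
    return (P-o['eef_pos'])@r
E
python3 - <<'E'
from h import *
o=ctrl.get_obs()
c=load('w4');s=load('s4')
for n,c in(('w',c),('s',s)):
    T=tool(o,cloud(c));x,y,z=[T[...,i]*1000 for i in range(3)]
    m=(c['z_map']>0)&(abs(y)<14)&(abs(x)<28)&(z>-60)&(z<190)
    if n=='w': m&=z>5   # below fingers
    for a in range(-50,180,15):
        k=m&(z>=a)&(z<a+15)
        if k.sum()>3: print(n,a,k.sum(),'x',np.percentile(x[k],[5,50,95]).round(1),'y',np.percentile(y[k],[5,50,95]).round(1),'z',z[k].max().round(1))
    if n=='w':
        hsv=cv2.cvtColor(c['frame'],cv2.COLOR_BGR2HSV);k=(hsv[...,0]>5)&(hsv[...,0]<22)&(hsv[...,1]>130)&(abs(x)<30)&(abs(y)<14)
        print('handle',np.percentile(z[k],[1,50]),np.percentile(y[k],[2,50,98]),np.percentile(x[k],[2,50,98]))
E
```

```text
w 10 33 x [8.6 8.9 9.3] y [-2.4  0.1  2.9] z 24.9
w 25 77 x [8.5 8.8 9.1] y [-2.7  0.   2.7] z 39.8
w 40 113 x [ 8.7 11.8 14.1] y [-2.1  0.   2.8] z 55.0
w 55 44 x [13.7 13.8 14.2] y [-2.3  0.4  3. ] z 69.3
w 70 37 x [13.5 13.8 14.2] y [-2.5 -0.1  2.4] z 84.6
w 85 33 x [13.4 13.8 14.1] y [-2.7 -0.1  2.5] z 99.9
w 100 29 x [13.2 13.9 14.2] y [-2.9 -0.1  2.6] z 114.9
w 115 22 x [13.2 13.8 14. ] y [-2.2 -0.2  2.7] z 129.6
w 130 13 x [13.2 13.9 14.2] y [-2.2  0.8  2.8] z 140.1
handle [-43.08919852 -41.18654406] [-6.08912218  0.64918602  7.02536951] [-14.81203356   9.96974727  16.20516654]
s -50 88 x [-6.  10.7 14.2] y [-13.3  -1.9  13.1] z -35.0
s -35 94 x [ 8.5 12.1 15.9] y [-11.4   2.   13.4] z -20.3
s -20 100 x [ 8.1 12.1 15.3] y [-10.9   2.2  13.4] z -5.0
s -5 52 x [-1.3 12.4 15.3] y [-9.   2.4 10.6] z 9.4
s 10 33 x [-12.3   7.2   8.7] y [-0.6  3.4  4.2] z 24.9
s 25 28 x [-4.9  6.4  9.4] y [-0.3  3.1  4.3] z 40.0
s 40 35 x [-11.    7.   13.6] y [-1.6  3.2  4.3] z 54.9
s 55 32 x [-11.8  11.8  13.3] y [-0.8  1.7  3.9] z 69.6
s 70 35 x [-13.1  10.4  13.8] y [-0.3  3.1  4.1] z 84.2
s 85 35 x [-13.1  10.5  13.9] y [-0.7  3.6  4.2] z 99.7
s 100 40 x [-15.   10.2  14.2] y [-1.9  2.9  4.1] z 114.8
s 115 31 x [-6.3 10.5 14.2] y [-1.7  3.1  4. ] z 129.6
s 130 28 x [-7.9 11.  13.1] y [-1.3  2.9  3.9] z 142.4
```

>>> jog_arm --series '[[[-15, -5.7, 0, 0, 0, 0, 0], [-30, -11.3, 0, 0, 0, 0, 0], [-35, -13.2, 0, 0, 0, 0, 0], [-40, -15.1, 0, 0, 0, 0, 0], [-40, -15.1, 0, 0, 0, 0, 0], [-40, -15.1, 0, 0, 0, 0, 0], [-40, -15.1, 0, 0, 0, 0, 0], [-30, -11.3, 0, 0, 0, 0, 0], [-20, -7.5, 0, 0, 0, 0, 0], [-10.8, -4.1, 0, 0, 0, 0, 0]]]'

```text
time_s: 9.4
eef_pos: [0.4686, -0.1902, 0.3215]
eef_rot: [-0.001, 0.602, 0.798, -0.0]
wrist_force: [0.2, -0.0, -1.1]
opening: 0.151
grasp_force: 58.6
```

>>> jog_arm --series '[[[0, 0, 0, 0, 0, 0.06, 0], [0, 0, 0, 0, 0, 0.1, 0], [0, 0, 0, 0, 0, 0.1, 0], [0, 0, 0, 0, 0, 0.1, 0], [0, 0, 0, 0, 0, 0.06, 0], [0, 0, 0, 0, 0, 0.043, 0], [0, 0, 0, 0, 0, 0, 0], [0, 0, 0, 0, 0, 0, 0], [0, 0, 0, 0, 0, 0, 0], [0, 0, 0, 0, 0, 0, 0]]]'

```text
time_s: 10.4
eef_pos: [0.4693, -0.1884, 0.3222]
eef_rot: [-0.0, 0.769, 0.64, 0.0]
wrist_force: [0.6, -0.1, -1.0]
opening: 0.155
grasp_force: 58.5
```

```bash
cat >> h.py <<'E'
def own(p):  # world -> cabinet own, mm
    a=np.deg2rad(-10.5);d=(np.asarray(p)-[.4932,-.1944,0])*1000
    return np.stack([d[...,0]*np.cos(a)+d[...,1]*np.sin(a),-d[...,0]*np.sin(a)+d[...,1]*np.cos(a),d[...,2]],-1)
E
python3 - <<'E'
from h import *
c=grab('wrist','w5');o=ctrl.get_obs();r=o['eef_rot'];print(o['eef_pos'],2*np.degrees(np.arctan2(r[2],r[1])),o['time_s'],o['wrist_force'],own(o['eef_pos']))
P=cloud(c);T=tool(o,P)*1000;W=own(P)
m=(abs(T[...,0])<30)&(abs(T[...,1])<8)&(T[...,2]>60)&(T[...,2]<143)&(c['z_map']>0)
print('key own',np.percentile(W[m],[2,50,98],axis=0).round(1))
z=W[...,2];roof=cv2.morphologyEx(((z>140)&(z<165)&(abs(W[...,0])<75)&(abs(W[...,1])<80)).astype(np.uint8),cv2.MORPH_CLOSE,np.ones((3,3)))
cs,_=cv2.findContours(roof,cv2.RETR_CCOMP,cv2.CHAIN_APPROX_NONE)
for k in cs:
    if len(k)>40:
        w=own(np.array([plane(c,u,v,.15) for u,v in k[:,0]]))[:,:2].astype(np.float32);print(cv2.minAreaRect(w),w.min(0),w.max(0))
cv2.imwrite('pics/w5z.png',cv2.resize(c['frame'],(768,576)))
E
```

```text
[ 0.46925748 -0.1884572   0.32226409] 79.5449199106968 10.45 [-0.42364545  0.32159312 -1.35740181] [-24.6245888    1.48010679 322.26409286]
key own [[-28.   14.7 185.4]
 [-25.2  15.5 230.6]
 [-22.3  15.9 261.5]]
((-1.5030746459960938, 1.9596939086914062), (123.32089233398438, 134.02291870117188), 0.12871761620044708) [-63.302227 -65.04749 ] [60.286995 68.840195]
```

View pics/w5z.png

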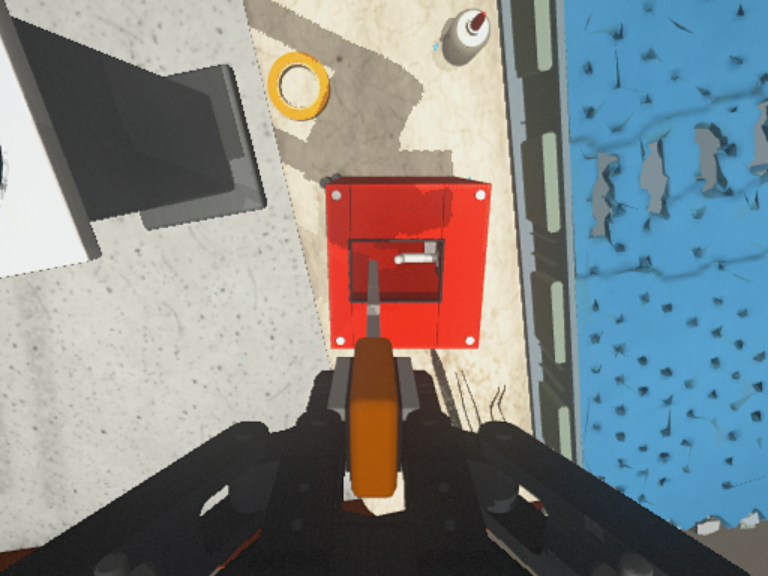

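The blade lower end (370,265) stands over the opening (350–443, 240–300), in front of the hook tip (398,260). It is aligned, so I descend.

>>> jog_arm --series '[[[0, 0, 5, 0, 0, 0, 0], [0, 0, 9, 0, 0, 0, 0], [0, 0, 9, 0, 0, 0, 0], [0, 0, 9, 0, 0, 0, 0], [0, 0, 9, 0, 0, 0, 0], [0, 0, 9, 0, 0, 0, 0], [0, 0, 9, 0, 0, 0, 0], [0, 0, 9, 0, 0, 0, 0], [0, 0, 5, 0, 0, 0, 0], [0, 0, 0, 0, 0, 0, 0]]]'

```text
time_s: 11.45
eef_pos: [0.4688, -0.1883, 0.2483]
eef_rot: [-0.001, 0.769, 0.64, -0.0]
wrist_force: [0.5, 0.6, -1.4]
opening: 0.159
grasp_force: 58.5
```

```bash
python3 - <<'E'
from h import *
c=grab('wrist','w6');o=ctrl.get_obs();print(o['eef_pos'],o['wrist_force'],own(o['eef_pos']))
P=cloud(c);T=tool(o,P)*1000;W=own(P)
ok=c['z_map']>0
m=(abs(T[...,0])<30)&(abs(T[...,1])<8)&(T[...,2]>60)&(T[...,2]<143)&ok
print('key own',np.percentile(W[m],[2,50,98],axis=0).round(1))
x,y,z=[W[...,i] for i in range(3)]
hsv=cv2.cvtColor(c['frame'],cv2.COLOR_BGR2HSV)
hk=ok&(x>-14)&(x<28)&(abs(y)<9)&(z>95)&(z<125)
for a in range(-14,26,4):
    k=hk&(x>=a)&(x<a+4)
    if k.sum()>2: print(a,k.sum(),np.percentile(y[k],[3,50,97]).round(1),np.percentile(z[k],[50,95]).round(1))
k=hk&(z>109.5)&(x<4);print('tip x',np.percentile(x[k],[2,50,98]),y[k].mean())
r=ok&(z>146)&(z<156)&(abs(x)<60)&(abs(y)<60);print('roof',np.median(z[r]))
for lo,hi,nm in((-60,-20,'front'),(5,60,'back')):
    k=r&(abs(y-10)<8)&(x>lo)&(x<hi);print(nm,x[k].max() if lo<0 else x[k].min())
k=r&(x>-40)&(x<24);print('y edges',y[k&(y>0)].min(),(y[k&(y<0)].max() if (k&(y<0)).any() else None))
E
```

```text
[ 0.46914217 -0.18846179  0.24899248] [-0.330678    0.51348106 -1.18752722] [-24.73713416   1.45458592 248.99248358]
key own [[-32.7 -23.4 127.9]
 [-25.7  23.3 151.2]
 [-17.1  31.  187.2]]
-10 8 [-1.1  0.4  2.5] [111.8 113.4]
-6 31 [-3.4  0.6  3.2] [112.2 114. ]
-2 24 [-2.3  1.6  3.5] [109.4 112.9]
2 28 [-2.7  1.   3.6] [107.  108.7]
6 28 [-2.6  0.9  3.4] [106.9 108.1]
10 28 [-2.8  0.8  3.4] [106.9 107.7]
14 26 [-2.6  1.   3.7] [106.8 108.6]
18 26 [-2.8  0.9  3.4] [107.1 108. ]
22 25 [-2.8  0.7  3.5] [106.4 107.8]
tip x [-7.45317312 -3.49315215  0.8685266 ] 0.29412918244098324
roof 150.81192215470944
front -23.165996962665545
back 25.98762161716369
y edges 15.081308944114022 -22.69621182604373
```

>>> jog_arm --series '[[[0, 0, 5, 0, 0, 0, 0], [0, 0, 8, 0, 0, 0, 0], [0, 0, 8, 0, 0, 0, 0], [0, 0, 8, 0, 0, 0, 0], [0, 0, 8, 0, 0, 0, 0], [0, 0, 6, 0, 0, 0, 0], [0, 0, 4, 0, 0, 0, 0], [0, 0, 0, 0, 0, 0, 0], [0, 0, 0, 0, 0, 0, 0], [0, 0, 0, 0, 0, 0, 0]]]'

```text
time_s: 12.5
eef_pos: [0.4695, -0.1887, 0.2027]
eef_rot: [0.0, 0.769, 0.64, 0.0]
wrist_force: [0.0, 0.2, -1.3]
opening: 0.152
grasp_force: 58.5
```

>>> jog_arm --series '[[[0, 2, 0, 0, 0, 0, 0], [0, 3, 0, 0, 0, 0, 0], [0, 3, 0, 0, 0, 0, 0], [0, 1, 0, 0, 0, 0, 0], [0, 1, 0, 0, 0, 0, 0], [0, 0, 0, 0, 0, 0, 0], [0, 0, 0, 0, 0, 0, 0], [0, 0, 0, 0, 0, 0, 0], [0, 0, 0, 0, 0, 0, 0], [0, 0, 0, 0, 0, 0, 0]]]'

```text
time_s: 13.5
eef_pos: [0.479, -0.1904, 0.2023]
eef_rot: [-0.0, 0.769, 0.64, -0.0]
wrist_force: [-0.4, -1.4, -0.2]
opening: 0.155
grasp_force: 58.6
```

>>> jog_arm --series '[[[0, 1, 0, 0, 0, 0, 0], [0, 0, 0, 0, 0, 0, 0], [0, 1, 0, 0, 0, 0, 0], [0, 0, 0, 0, 0, 0, 0], [0, 1, 0, 0, 0, 0, 0], [0, 0, 0, 0, 0, 0, 0], [0, 1, 0, 0, 0, 0, 0], [0, 0, 0, 0, 0, 0, 0], [0, 0, 0, 0, 0, 0, 0], [0, 0, 0, 0, 0, 0, 0]]]'

```text
time_s: 14.5
eef_pos: [0.483, -0.1911, 0.2022]
eef_rot: [-0.0, 0.769, 0.64, -0.0]
wrist_force: [0.1, 0.3, -1.2]
opening: 0.157
grasp_force: 58.6
```

>>> jog_arm --series '[[[0, 1, 0, 0, 0, 0, 0], [0, 0, 0, 0, 0, 0, 0], [0, 1, 0, 0, 0, 0, 0], [0, 0, 0, 0, 0, 0, 0], [0, 1, 0, 0, 0, 0, 0], [0, 0, 0, 0, 0, 0, 0], [0, 0, 0, 0, 0, 0, 0], [0, 0, 0, 0, 0, 0, 0], [0, 0, 0, 0, 0, 0, 0], [0, 0, 0, 0, 0, 0, 0]]]'

```text
time_s: 15.5
eef_pos: [0.4859, -0.1916, 0.2022]
eef_rot: [-0.0, 0.769, 0.64, -0.0]
wrist_force: [-0.8, 1.0, -1.2]
opening: 0.16
grasp_force: 58.5
```

```bash
cat > f.py <<'E'
from h import *
F=[];p=[]
for i in range(6):
    ctrl.camera('wrist') if i else None
    o=ctrl.get_obs();F.append(o['wrist_force']);p.append(o['eef_pos'])
F=np.mean(F,0);a=np.deg2rad(-10.5)
print('Fown x %.2f y %.2f z %.2f'%(F[0]*np.cos(a)+F[1]*np.sin(a),-F[0]*np.sin(a)+F[1]*np.cos(a),F[2]),own(np.mean(p,0)).round(1),o['time_s'])
E
python3 f.py
```

```text
Fown x -2.07 y 0.47 z -1.51 [ -7.7   1.4 202.3] 15.75
```

In contact with the tip at about 2 N. I add 1 mm and slide down to just short of the expected eye height.

>>> jog_arm --series '[[[0, 1, 0, 0, 0, 0, 0], [0, 0, 3, 0, 0, 0, 0], [0, 0, 3, 0, 0, 0, 0], [0, 0, 3, 0, 0, 0, 0], [0, 0, 3, 0, 0, 0, 0], [0, 0, 3, 0, 0, 0, 0], [0, 0, 3, 0, 0, 0, 0], [0, 0, 3, 0, 0, 0, 0], [0, 0, 2, 0, 0, 0, 0], [0, 0, 0, 0, 0, 0, 0]]]'

```text
time_s: 16.75
eef_pos: [0.4872, -0.1918, 0.1791]
eef_rot: [0.0, 0.769, 0.64, 0.0]
wrist_force: [-0.4, -0.1, -2.1]
opening: 0.155
grasp_force: 58.6
```

```bash
python3 f.py
```

```text
Fown x 0.13 y 0.07 z -2.02 [ -6.4   1.4 179.3] 17.0
```

>>> jog_arm --series '[[[0, 0, 1, 0, 0, 0, 0], [0, 0, 1, 0, 0, 0, 0], [0, 0, 1, 0, 0, 0, 0], [0, 0, 1, 0, 0, 0, 0], [0, 0, 1, 0, 0, 0, 0], [0, 0, 1, 0, 0, 0, 0], [0, 0, 0, 0, 0, 0, 0], [0, 0, 0, 0, 0, 0, 0], [0, 0, 0, 0, 0, 0, 0], [0, 0, 0, 0, 0, 0, 0]]]'

```text
time_s: 18.0
eef_pos: [0.487, -0.1918, 0.1734]
eef_rot: [0.0, 0.769, 0.64, 0.0]
wrist_force: [0.3, -0.6, -0.7]
opening: 0.155
grasp_force: 58.6
```

```bash
python3 f.py
```

```text
Fown x 0.22 y -0.17 z -1.31 [ -6.6   1.4 173.3] 18.25
```

>>> jog_arm --series '[[[0, 1, 0, 0, 0, 0, 0], [0, 1, 0, 0, 0, 0, 0], [0, 1, 0, 0, 0, 0, 0], [0, 1, 0, 0, 0, 0, 0], [0, 1, 0, 0, 0, 0, 0], [0, 0, 0, 0, 0, 0, 0], [0, 0, 0, 0, 0, 0, 0], [0, 0, 0, 0, 0, 0, 0], [0, 0, 0, 0, 0, 0, 0], [0, 0, 0, 0, 0, 0, 0]]]'

```text
time_s: 19.25
eef_pos: [0.4918, -0.1927, 0.1733]
eef_rot: [-0.0, 0.769, 0.64, 0.0]
wrist_force: [0.5, 0.5, -1.9]
opening: 0.157
grasp_force: 58.6
```

```bash
python3 f.py
```

```text
Fown x 0.03 y -0.02 z -1.26 [ -1.7   1.4 173.3] 19.5
```

>>> jog_arm --series '[[[0, 1, 0, 0, 0, 0, 0], [0, 1, 0, 0, 0, 0, 0], [0, 2, 0, 0, 0, 0, 0], [0, 2, 0, 0, 0, 0, 0], [0, 2, 0, 0, 0, 0, 0], [0, 1, 0, 0, 0, 0, 0], [0, 1, 0, 0, 0, 0, 0], [0, 0, 0, 0, 0, 0, 0], [0, 0, 0, 0, 0, 0, 0], [0, 0, 0, 0, 0, 0, 0]]]'

```text
time_s: 20.5
eef_pos: [0.5016, -0.1945, 0.1733]
eef_rot: [-0.0, 0.769, 0.64, -0.0]
wrist_force: [0.7, -0.0, -1.0]
opening: 0.158
grasp_force: 58.6
```

```bash
python3 f.py; python3 - <<'E'
from h import *
c=grab('wrist','w7')
cv2.imwrite('pics/w7z.png',cv2.resize(c['frame'],(768,576)))
E
```

```text
Fown x 0.02 y 0.01 z -1.37 [  8.3   1.4 173.3] 20.75
```

View pics/w7z.png

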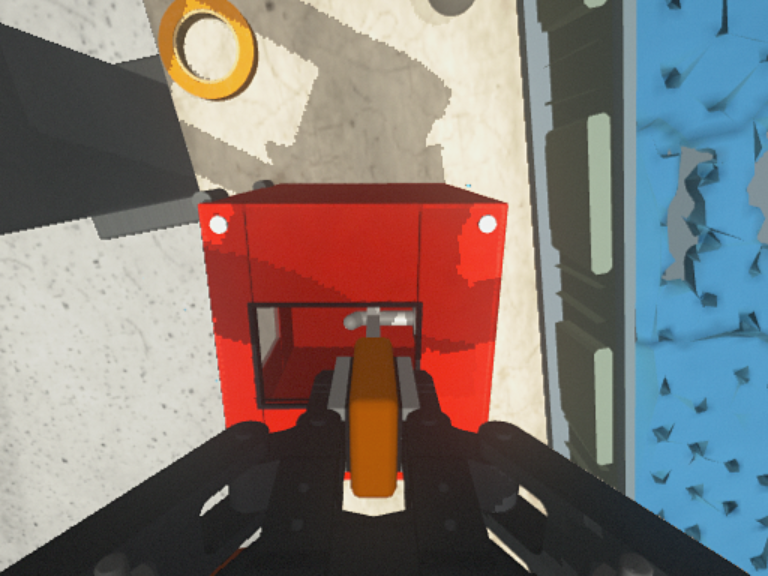

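The hook tip (355,320) is in front of the blade (373,320) with the bar passing through the eye. I now lower gently to feel for the hook.

>>> jog_arm --series '[[[0, 0, 1, 0, 0, 0, 0], [0, 0, 1, 0, 0, 0, 0], [0, 0, 1, 0, 0, 0, 0], [0, 0, 1, 0, 0, 0, 0], [0, 0, 1, 0, 0, 0, 0], [0, 0, 1, 0, 0, 0, 0], [0, 0, 1, 0, 0, 0, 0], [0, 0, 0, 0, 0, 0, 0], [0, 0, 0, 0, 0, 0, 0], [0, 0, 0, 0, 0, 0, 0]]]'

```text
time_s: 21.8
eef_pos: [0.5017, -0.1945, 0.1664]
eef_rot: [0.0, 0.769, 0.64, 0.0]
wrist_force: [-0.3, 0.1, -1.2]
opening: 0.158
grasp_force: 58.6
```

```bash
python3 f.py
```

```text
Fown x 0.01 y 0.12 z -1.30 [  8.4   1.4 166.4] 22.05
```

>>> jog_arm --series '[[[0, 0, 0.5, 0, 0, 0, 0], [0, 0, 0, 0, 0, 0, 0], [0, 0, 0.5, 0, 0, 0, 0], [0, 0, 0, 0, 0, 0, 0], [0, 0, 0.5, 0, 0, 0, 0], [0, 0, 0, 0, 0, 0, 0], [0, 0, 0.5, 0, 0, 0, 0], [0, 0, 0, 0, 0, 0, 0], [0, 0, 0, 0, 0, 0, 0], [0, 0, 0, 0, 0, 0, 0]]]'

```text
time_s: 23.05
eef_pos: [0.5017, -0.1946, 0.1643]
eef_rot: [0.0, 0.769, 0.64, 0.0]
wrist_force: [-0.6, 1.0, -2.0]
opening: 0.162
grasp_force: 58.6
```

```bash
python3 f.py
```

```text
Fown x -0.23 y 0.36 z -1.61 [  8.4   1.4 164.3] 23.3
```

>>> jog_arm --series '[[[0, 0, 0.5, 0, 0, 0, 0], [0, 0, 0, 0, 0, 0, 0], [0, 0, 0.5, 0, 0, 0, 0], [0, 0, 0, 0, 0, 0, 0], [0, 0, 0, 0, 0, 0, 0], [0, 0, 0, 0, 0, 0, 0], [0, 0, 0, 0, 0, 0, 0], [0, 0, 0, 0, 0, 0, 0], [0, 0, 0, 0, 0, 0, 0], [0, 0, 0, 0, 0, 0, 0]]]'

```text
time_s: 24.3
eef_pos: [0.5017, -0.1946, 0.1633]
eef_rot: [0.0, 0.769, 0.64, 0.0]
wrist_force: [-0.3, -0.9, -1.5]
opening: 0.153
grasp_force: 58.6
```

```bash
python3 f.py
```

```text
Fown x 0.09 y -0.05 z -1.38 [  8.4   1.4 163.3] 24.55
```

>>> jog_arm --series '[[[0, 0, 0.5, 0, 0, 0, 0], [0, 0, 0, 0, 0, 0, 0], [0, 0, 0.5, 0, 0, 0, 0], [0, 0, 0, 0, 0, 0, 0], [0, 0, 0, 0, 0, 0, 0], [0, 0, 0, 0, 0, 0, 0], [0, 0, 0, 0, 0, 0, 0], [0, 0, 0, 0, 0, 0, 0], [0, 0, 0, 0, 0, 0, 0], [0, 0, 0, 0, 0, 0, 0]]]'

```text
time_s: 25.55
eef_pos: [0.5017, -0.1946, 0.1623]
eef_rot: [0.0, 0.769, 0.64, 0.0]
wrist_force: [-0.7, 0.5, 0.8]
opening: 0.155
grasp_force: 58.7
```

```bash
python3 f.py
```

```text
Fown x -0.44 y 0.21 z 1.09 [  8.4   1.4 162.3] 25.8
```

Contact: the hook bears about 2.5 N, which exceeds the weight of about 1.4 N. I relieve it slightly, then open the gripper gradually.

>>> jog_arm --series '[[[0, 0, -0.4, 0, 0, 0, 0], [0, 0, 0, 0, 0, 0, 0], [0, 0, 0, 0, 0, 0, 0], [0, 0, 0, 0, 0, 0, 12], [0, 0, 0, 0, 0, 0, 14], [0, 0, 0, 0, 0, 0, 16], [0, 0, 0, 0, 0, 0, 18], [0, 0, 0, 0, 0, 0, 20], [0, 0, 0, 0, 0, 0, 22], [0, 0, 0, 0, 0, 0, 24]]]'

```text
time_s: 26.8
eef_pos: [0.5017, -0.1945, 0.1627]
eef_rot: [-0.0, 0.769, 0.64, 0.0]
wrist_force: [0.2, -0.3, -0.1]
opening: 0.286
grasp_force: 0.0
```

```bash
python3 f.py; python3 - <<'E'
from h import *
c=grab('wrist','w8');s=grab('side','s8')
a=cv2.resize(c['frame'],(512,384));b=cv2.resize(s['frame'][100:220,215:311],(288,360));b=cv2.copyMakeBorder(b,0,24,0,0,cv2.BORDER_CONSTANT)
cv2.imwrite('pics/m8.png',np.hstack([a,b]))
E
```

```text
Fown x 0.11 y 0.20 z -0.10 [  8.4   1.4 162.7] 27.05
```

View pics/m8.png

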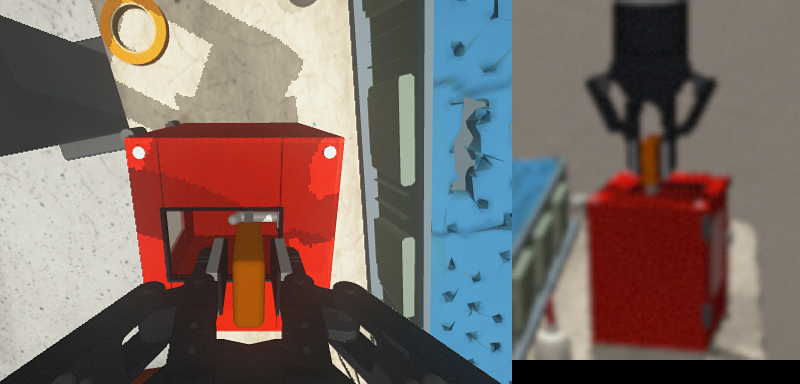

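The key hangs free between the open pads at (248,265), with the hook bar through its eye at (248,215). I withdraw straight up.

>>> jog_arm --series '[[[0, 0, 0, 0, 0, 0, 30], [0, 0, 0, 0, 0, 0, 38], [0, 0, 0, 0, 0, 0, 46], [0, 0, -3, 0, 0, 0, 46], [0, 0, -6, 0, 0, 0, 46], [0, 0, -10, 0, 0, 0, 46], [0, 0, -15, 0, 0, 0, 46], [0, 0, -20, 0, 0, 0, 46], [0, 0, -20, 0, 0, 0, 46], [0, 0, -20, 0, 0, 0, 46]]]'

```text
time_s: 28.15
eef_pos: [0.5018, -0.1946, 0.2586]
eef_rot: [0.001, 0.769, 0.64, 0.0]
wrist_force: [0.6, -0.3, 0.5]
opening: 0.537
grasp_force: 0.0
```

>>> jog_arm --series '[[[0, 0, -20, 0, 0, 0, 46], [0, 0, -15, 0, 0, 0, 46], [0, 0, -10, 0, 0, 0, 46], [0, 0, -5, 0, 0, 0, 46], [0, 0, 0, 0, 0, 0, 46], [0, 0, 0, 0, 0, 0, 46], [0, 0, 0, 0, 0, 0, 46], [0, 0, 0, 0, 0, 0, 46], [0, 0, 0, 0, 0, 0, 46], [0, 0, 0, 0, 0, 0, 46]]]'

```text
time_s: 29.15
eef_pos: [0.5016, -0.1945, 0.3065]
eef_rot: [-0.0, 0.769, 0.64, -0.0]
wrist_force: [-1.1, 0.3, 0.5]
opening: 0.535
grasp_force: 0.0
```

```bash
python3 - <<'E'
from h import *
c=grab('wrist','w9');o=ctrl.get_obs();print(o['eef_pos'],o['wrist_force'],o['time_s'])
cv2.imwrite('pics/m9.png',cv2.resize(c['frame'],(768,576)))
W=own(cloud(c));hsv=cv2.cvtColor(c['frame'],cv2.COLOR_BGR2HSV)
m=(hsv[...,0]>5)&(hsv[...,0]<22)&(hsv[...,1]>130)&(abs(W[...,0])<50)&(abs(W[...,1])<50)&(W[...,2]>152)
print(np.percentile(W[m],[2,50,98],axis=0).round(1))
E
```

```text
[ 0.50165712 -0.19450829  0.3065542 ] [ 0.50129342 -0.06416842  0.33416315] 29.2
[[  1.3 -12.2 165.6]
 [  8.5   7.9 204. ]
 [ 15.   19.7 205.7]]
```

View pics/m9.png

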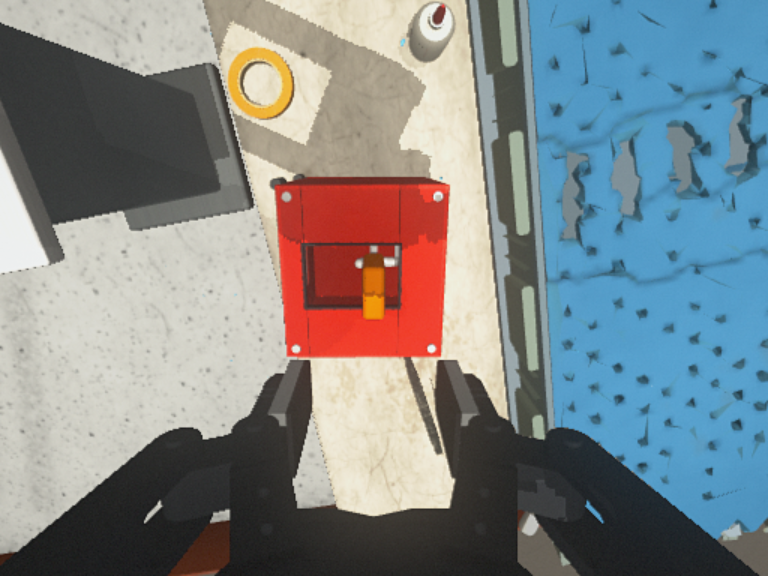

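The key hangs upright on the hook, handle at (373,290) with its top at z = 204 mm. The tip shows in front of it at (360,262), and the gripper is clear.

```bash
python3 -c "
from bench import ctrl
print(ctrl.hand_in())"
```

```text
the job is handed in; nothing more can be done
None
```

The isolator key is hanging by its eye on the hook, behind the upturned tip; it was lowered until the hook bore it before release, the gripper is clear, and the job was handed in at about 29 s.

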